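# Hang up the dust cover and hold the purge valve open with its bayonet key

## Task

Open the filament dryer's purge valve and keep it open: lift the dust cover off the valve port by its bail handle and hang it by that handle over both prongs of the double hook. Then take the bar-handled bayonet key from the rack, push it straight down into the port's slot as far as it goes, against the spring, and twist it a full quarter turn clockwise seen from above. The valve springs back, so finish while still gripping the key there, fully home and fully turned; leave everything else where it is.

Things in the scene. Friction and masses are not known exactly. Their poses are not given: they have to be found in the camera images.
- port: Fixed valve port: grey block 130 x 130 mm, 45 mm high, with a square aluminium boss 60 x 60 mm in its middle, top 85 mm above the table. Origin at the centre of the underside, z up. Under the boss's 6 mm top plate lies a sprung rotor, its floor 10 mm below the plate's top; pushing it down takes 4 N at first and 11 N when the key is fully home (7 mm further).
- port_mouth (a point): Centre of the keyhole, on the boss's top face (85 mm above the port's origin); axes as the port's. The keyhole is a slot 38 mm long along x and 12 mm wide along y, with a 20 x 20 mm square opening in its middle for the shaft.
- rotor (a joint): Turn of the valve rotor in the port, rad: 0 closed (lined up with the slot), grows clockwise seen from above, stop at 1.6. The inserted key's lugs turn it, with up to about 0.15 rad of play; the return spring takes about 0.02 N m at 0 and 0.11 N m at 1.57 rad.
- cover: Loose square black dust cover, 72 x 72 mm, 19 mm high, 140 g, sitting over the boss (2.5 mm play each side, skirt reaching 15 mm down over it) with a steel bail handle above it. Origin at the centre of the skirt's lower rim, z up; x across the handle, y along it.
- cover_bar (a point): Middle of the bail's straight top bar, 74 mm above the cover's origin. The bar is 10 x 10 mm in section, 104 mm long along the cover's y; the clear opening under it is 50 mm high and 95 mm wide (narrowing below 30 mm under the bar's centre).
- hook: Fixed double hook on a base plate. Origin on the table, z up. Two posts at x = +55 mm, y = -30 and +30 mm each carry a 10 mm thick prong along the hook's -x that dips to its lowest at x = 0 and turns up to a tip at x = -28 mm, its top 18 mm above the seat. The 50 mm between the two prongs and posts is empty; the posts are no higher than the tips.
- hook_seat (a point): Midway between the prongs at the lowest point of their upper surface, 165 mm above the table; axes as the hook's. A bar hung there lies along the hook's y, its centre about 5 to 7 mm above this point. It gets there moving along the hook's +x with the prongs passing under the bar, then down.
- key: Loose bayonet key upright in the rack, 150 g. Origin at the centre of the lugs' underside, z up. From below: crossbar of two lugs 34 mm long along x, 8 mm wide, 8 mm high, on a 16 mm shaft; round flange 48 mm across, 17 to 23 mm above the origin; black flat bar handle along x (in line with the lugs), 50 mm long, 14 mm thick along y, up to 59 mm. The same either way round.
- key_flange (a point): Centre of the underside of the key's flange, 17 mm above the key's origin. Home is when it lies on the boss's top. The spring alone holds it 7 mm higher; the lugs can turn only when it is within 3 mm of the boss; eased after turning, it rises 3 mm and the lugs lock under the plate.
- key_grip (a point): Point in the middle of the key's bar handle, on its axis, 43 mm above the key's origin.
- rack: Fixed grey rack block 160 x 70 mm, 45 mm high, origin at the centre of the underside, x along its length; two 41 mm round holes at x = -40 and +40 mm. The key stands in one and the blanking plug in the other, their flanges on its top, either way round.
- plug: Bystander: blanking plug in the rack with a round black knob 32 mm across, 24 mm high, on a 48 mm flange; origin at the underside of its stem, 28 mm above the table.
- spool: Bystander: black filament spool lying flat, 150 mm across, 50 mm high; origin under its centre.
- solvent: Bystander: white bottle 60 mm across, 130 mm high; origin under its centre.
- screwdriver: Bystander: screwdriver lying on the table.
- scraper: Bystander: print scraper lying on the table.
- bracket: Bystander: grey printed bracket 60 x 40 x 40 mm; origin under its base.
- tray: Bystander: grey parts tray 100 x 140 x 30 mm; origin under its centre.
- pot: Bystander: aluminium cup 64 mm across, 60 mm high; origin under its centre.
There are look-alikes about, which are no part of the job. What is shaped like the cover but green or pink is not meant.

How it is judged:
On the way, in this order (a step that is already met when the one before it is completed fails the run):
1. the dust cover hangs by its bar on both prongs of the hook, let go and at rest (z of cover_bar in the frame of hook_seat between -0.004 and 0.022 m and x of cover_bar in the frame of hook_seat between -0.028 and 0.055 m and y of cover_bar in the frame of hook_seat between -0.03 and 0.03 m and angle between cover's own z axis and vertical below 0.45 rad and contact force between cover and hook above 0.5 N and contact force between cover and the arm below 0.05 N and contact force between cover and the fingers below 0.05 N and linear speed of cover below 0.05 m/s), for 0.2 s.
2. the key is pushed home in the port, lugs in line with the slot (z of key in the frame of port between 0.06 and 0.073 m and horizontal distance between key and port_mouth below 0.006 m and angle between key's own z axis and vertical below 0.15 rad and angle between the x axis of key and the x axis of port, either way round below 0.35 rad), for 0.05 s.
At the end, for the whole second after the job is handed in: Cover hangs on the hook by its bar, untouched. Key in the port (axis within 6 mm, tilt under 0.15 rad, flange within 5 mm of the boss), a quarter turn clockwise from the slot within 0.27 rad, rotor over 1.1 rad, key bearing on the port (over 0.5 N), fingers gripping the key (over 2 N) (all of step 1 and z of key in the frame of port between 0.06 and 0.073 m and horizontal distance between key and port_mouth below 0.006 m and angle between key's own z axis and vertical below 0.15 rad and angle between the x axis of key and the y axis of port, either way round below 0.27 rad and value of joint rotor above 1.1 rad and contact force between the fingers and key above 2 N and contact force between key and port above 0.5 N and linear speed of key below 0.02 m/s); the arm keeps its last pose, push and grip.
It fails at once if a bystander is disturbed: moved more than 30 mm (distance of any of spool, solvent, screwdriver, scraper, bracket, tray, pot, plug from where it was at the start of the episode above 0.03 m).
It also fails if it takes over 64 s, if anything falls off the work surface, if the arm or the gripper's body presses on something with over 40 N, if the wrist force passes 120 N, or if a joint passes its speed limit or range.

## Robot

A 6-joint arm with a two-finger parallel gripper is mounted at the origin on the work surface. World frame = base frame: x ahead of the robot, y to its left, z up, the work surface at z = 0. Lengths are in m, angles in rad, forces in N, time in s.
With the tool pointing down it reaches from about 0.35 to 0.775 m from the base axis. Payload 7.3 kg.
Tool frame: the origin (TCP) lies midway between the tips of the shut fingers; the grasp point (between the pads) lies 19 mm behind it; z points along the fingers, y is the direction in which the jaws open and shut (so a half turn about z gives the same grasp; the last joint's range is limited). The gripper opens to 92 mm and grips with 3 to 60 N. Pads are 19 mm wide; open, the fingers measure 130 mm over their backs; the gripper's body (75 mm by 190 mm) begins 47 mm behind the grasp point.
Start: joints at [0.993, 0.342, 1.524, -0, 1.275, -0.146], TCP at [0.22, 0.477, 0.227] pointing down, gripper open.
Joint ranges: [-2.53, 2.53], [-0.77, 2.02], [0.04, 2.7], [-1, 4.14], [0.28, 2.66], [-3.11, 3.11]. Speed limits (rad/s): [2.57, 2.57, 3.14, 3.14, 3.14, 3.14].

## Interface

Orientations are given as [roll, pitch, yaw] about the fixed x, y, z axes, in that order (R = Rz(yaw) Ry(pitch) Rx(roll)).
In Python, from cell import status, eyes, job gives the robot as it stands.
- The arm moves only by the tool jog_arm, never from a script. Its argument "series" is a list of rows, each a list of 3 entries, a list of its own where there are three numbers: the gripper command: -1 is shut, 1 is fully open, values between are in proportion, then the shift along the tool's x, y, z in m, then the turn, a rotation vector about the tool's x, y, z in rad. In form: [[grip, [x, y, z], [ax, ay, az]], ...]. A call has 1 to 12 rows; each row is the pose to reach, as a shift and turn from the pose commanded when the call began, along the tool's axes at that moment; what a row does not reach only later rows make up. A row lasts 1/12 s, in which the tool goes at most 41.7 mm and 7.16 degrees, less where a joint would pass 70% of its speed; a pose out of reach is approached as far as the arm can. A call with a gripper value outside its range is refused whole. The fingers move at their own pace and stop on an object; "squeeze" is the grip in N (left out, the last holds). Time passes only in rows, so rows that repeat a pose let the fingers close. It gives the time, the measured TCP pose, the force and the opening at its end, in the units of the state.
- status.observe(): the state, without advancing time (a new reading comes with each control period).
- eyes.read_camera(name): name is "side" or "top"; returns a dict with "img" (384x512x3 uint8, red, green, blue), "range_z" (384x512 float32, m along the optical axis (not along the pixel's ray), 0 where there is no reading), "camera_matrix" (3x3 intrinsics, pixels), "k1" (the pictures are not rectified: a ray, as slopes to the right and down, at radius r is drawn at 1 + k1 r^2 times it, then the intrinsics apply), "T" (4x4, takes a point from camera to world coordinates). Camera axes: x right, y down, z forward; pixel columns grow to the right and rows downward; lengths in m; the calibration is good to about 2 mm. A picture is of the moment at which its call begins.
- job.hand_in(): hands the job in, once; it reports no verdict.
The state is a dict: "time": time; "qpos": joint angles; "qvel": joint speeds; "joint_efforts": joint torques, N m; "tool_pos": TCP position; "tool_rot": TCP orientation; "contact_force": force on the tool from outside, world axes, zero at the start; "torque": the same for the moment, N m; "opening": finger opening in m.
Only numpy, scipy, OpenCV 4.12 (cv2) and the standard library are available. Lean on these libraries where they do the work, as an engineer would, in place of code of your own. Each camera call takes 0.05 s, during which the arm holds its last target.

## Working session

There is one attempt and no reset: what is moved stays moved. The work goes in short steps, Python scripts to look and compute and a tool call to move; the robot and the scene stay as the last step left them, time stands still between calls to the robot, and variables do not carry over. Pictures are saved under pics/ and viewed, and the job is handed in when it is done.

Besides the shell and the picture viewer there is one more tool, called after "Request:" as a command line: name --argument value ..., lists and objects as JSON in quotes. jog_arm: Moves the arm, as the interface text tells. Its arguments: {"type":"object","properties":{"series":{"type":"array","items":{"type":"array"}},"squeeze":{"type":"number"}},"required":["series"]}

```bash
mkdir -p pics; cat > h.py <<'E'
import numpy as np,cv2
from cell import status,eyes,job
def cam(n,save=None):
    c=eyes.read_camera(n)
    np.savez(f'{n}.npz',**{k:np.array(v) for k,v in c.items()})
    if save: cv2.imwrite(f'pics/{save}.png',cv2.cvtColor(c['img'],cv2.COLOR_RGB2BGR))
    return c
def load(n): return dict(np.load(f'{n}.npz'))
def pts(c):
    K=c['camera_matrix'];k1=float(c['k1']);Z=c['range_z']
    h,w=Z.shape;u,v=np.meshgrid(np.arange(w),np.arange(h))
    xd=(u-K[0,2])/K[0,0];yd=(v-K[1,2])/K[1,1]
    p=cv2.undistortPoints(np.stack([u,v],-1).reshape(-1,1,2).astype(np.float64),K,np.array([k1,0,0,0,0.])).reshape(h,w,2)
    P=np.concatenate([p*Z[...,None],Z[...,None]],-1)
    W=P@c['T'][:3,:3].T+c['T'][:3,3]
    W[Z==0]=np.nan
    return W
E
python3 - <<'E'
from h import *
print(status.observe())
for n in('side','top'):
    c=cam(n,n+'0');print(n,c['k1'],c['camera_matrix'],c['T'])
E
```

```text
{'time': 0.0, 'qpos': array([ 9.92969038e-01,  3.42700047e-01,  1.52499413e+00, -2.53780461e-05,
        1.27535949e+00, -1.46004553e-01]), 'qvel': array([ 5.23135639e-04, -1.36510349e-03,  2.26463742e-04, -8.32071792e-05,
       -2.16516721e-04, -2.76302508e-04]), 'joint_efforts': array([-1.75122317e-03, -4.31239629e+01, -2.44221872e+01,  7.16068083e-02,
        5.57091774e-02, -1.57018653e-04]), 'tool_pos': array([0.21950273, 0.47648579, 0.2260647 ]), 'tool_rot': array([-3.14014366e+00, -1.88547752e-04,  2.70977719e+00]), 'contact_force': array([-0.40854502, -0.16856849,  0.5082784 ]), 'torque': array([0.03648873, 0.02692368, 0.02223912]), 'opening': 0.09173889628770503}
side -0.20166066360199347 [[486.87691641   0.         253.21992907]
 [  0.         486.87691641 192.26429613]
 [  0.           0.           1.        ]] [[-0.96971033 -0.17726153  0.16804827  0.19802945]
 [-0.24423467  0.71313264 -0.65710826  1.09720421]
 [-0.00336069 -0.67824788 -0.7348255   1.3348889 ]
 [ 0.          0.          0.          1.        ]]
top 0.010703609430160792 [[424.49915644   0.         245.30075404]
 [  0.         424.49915644 197.55272624]
 [  0.           0.           1.        ]] [[-0.02191469 -0.9980559   0.05834527  0.400093  ]
 [-0.99974879  0.02215153  0.00341542  0.03672133]
 [-0.00470122 -0.05825577 -0.99829062  1.39754262]
 [ 0.          0.          0.          1.        ]]
```

View pics/side0.png

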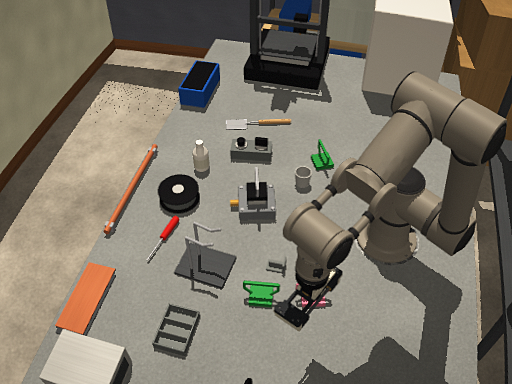

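View pics/top0.png

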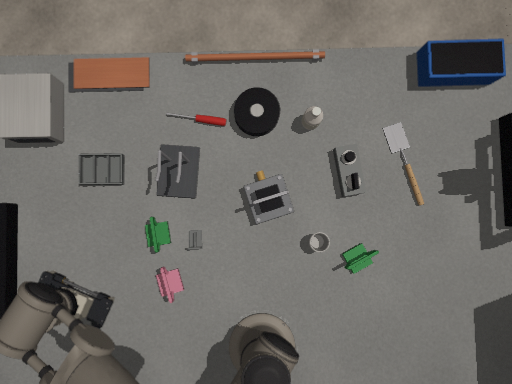

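The side view shows the port with the black cover at (257,195), the hook at (205,258), and the rack at (251,148). In the top view they are at (269,198), (178,171) and (348,172). The green covers at (158,234) and (358,257) and the pink one at (170,283) are look-alikes; the black one on the boss is the one meant. I'll enlarge crops to confirm.

```bash
python3 - <<'E'
from h import *
import cv2
t=cv2.imread('pics/top0.png');s=cv2.imread('pics/side0.png')
def cr(i,u,v,w): return cv2.resize(i[v-w:v+w,u-w:u+w],(390,290) if 0 else (300,300),interpolation=cv2.INTER_CUBIC)
a=np.hstack([cr(t,269,198,35),cr(t,178,171,35)]);b=np.hstack([cr(t,348,172,35),cr(s,205,255,38)])
cv2.imwrite('pics/crops.png',np.vstack([a,b]))
a=np.hstack([cr(s,257,198,35),cr(s,251,148,25)]);cv2.imwrite('pics/crops2.png',a)
W=pts(load('top'))
np.set_printoptions(precision=3,suppress=True,linewidth=200)
for n,(u,v,w,zl,zh) in dict(bar=(269,198,35,.13,.2),cover=(269,198,35,.08,.105),block=(269,198,35,.035,.06),hook=(178,171,40,.14,.2),racktop=(348,172,35,.035,.047),knobs=(348,172,35,.055,.12)).items():
    P=W[v-w:v+w,u-w:u+w].reshape(-1,3);P=P[(P[:,2]>zl)&(P[:,2]<zh)]
    if len(P)<5: print(n,len(P));continue
    r=cv2.minAreaRect(P[:,:2].astype(np.float32)*1000);print(n,len(P),np.median(P,0),P[:,2].max(),r)
E
```

```text
bar 127 [ 0.473 -0.034  0.148] 0.15563907271856103 ((473.9759521484375, -33.35857391357422), (10.121131896972656, 109.5912857055664), 16.072006225585938)
cover 464 [ 0.471 -0.033  0.088] 0.10299010221250704 ((473.60638427734375, -31.534927368164062), (71.92202758789062, 80.16045379638672), 15.998208045959473)
block 1059 [ 0.472 -0.029  0.045] 0.05482873208674133 ((486.3068542480469, -29.37316131591797), (153.57444763183594, 129.87200927734375), 17.02764892578125)
hook 220 [0.571 0.238 0.172] 0.18684801156626052 ((568.2313232421875, 261.7843933105469), (71.0683822631836, 91.333740234375), 85.29808044433594)
racktop 654 [ 0.564 -0.292  0.044] 0.046990858970397564 ((562.1567993164062, -297.0211486816406), (159.51182556152344, 72.20362091064453), 8.089229583740234)
knobs 211 [ 0.545 -0.296  0.076] 0.09298467261698873 ((558.4703369140625, -289.2302551269531), (122.69902801513672, 37.79914474487305), 2.7326786518096924)
```

View pics/crops.png

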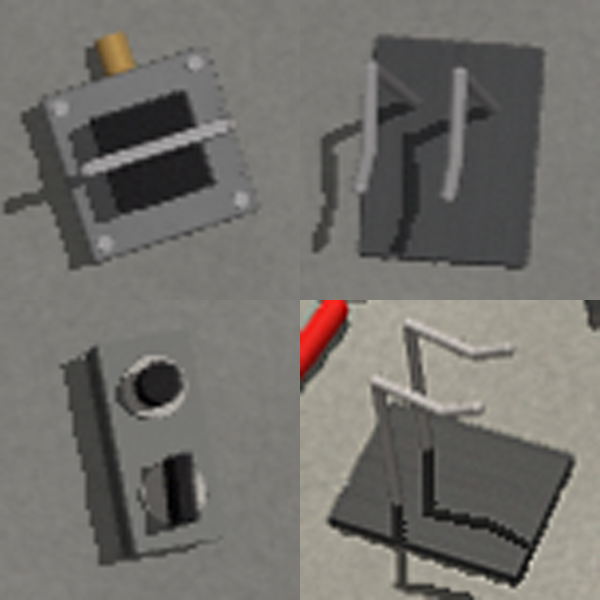

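View pics/crops2.png

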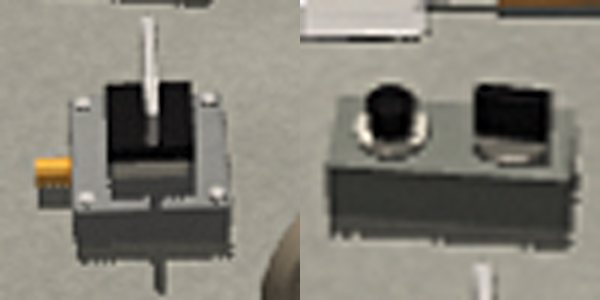

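The enlarged crop confirms the black square cover with a steel bail on the boss. In the rack, the bar-handled key is the lower one at about (355,181) and the round-knobbed plug is at (349,157). The hook's posts are on the +x side and its tips point to −x. Next I'll refine the hook and key poses.

```bash
python3 - <<'E'
from h import *
np.set_printoptions(precision=4,suppress=True,linewidth=200)
for n,boxes in dict(top=dict(hook=(140,140,210,205),key=(335,165,370,200),bar=(235,165,305,235)),side=dict(hook=(180,215,240,285),key=(225,125,280,165),bar=(225,155,290,225))).items():
    W=pts(load(n)); print(n)
    for k,(a,b,c,d) in boxes.items():
        P=W[b:d,a:c].reshape(-1,3)
        if k=='hook':
            Q=P[(P[:,2]>.155)&(P[:,2]<.2)]
            _,lab,cen=cv2.kmeans(Q[:,1:2].astype(np.float32),2,None,(3,50,1e-4),5,cv2.KMEANS_PP_CENTERS)
            for i in(0,1):
                q=Q[lab[:,0]==i]; 
                vx,vy,x0,y0=cv2.fitLine(q[:,:2].astype(np.float32),cv2.DIST_HUBER,0,.01,.01)[:,0]
                print('prong',len(q),'dir',np.degrees(np.arctan2(vy,vx)),x0,y0, 'xr',q[:,0].min(),q[:,0].max())
                bins=np.arange(.50,.64,.01)
                print([ (round(float(lo),2),round(float(np.median(s[:,1])),4),round(float(np.median(s[:,2])),4)) for lo in bins if len(s:=q[(q[:,0]>=lo)&(q[:,0]<lo+.01)])])
            Q=P[(P[:,2]>.0)&(P[:,2]<.03)];
        elif k=='key':
            Q=P[(P[:,2]>.08)&(P[:,2]<.095)];r=cv2.minAreaRect(Q[:,:2].astype(np.float32)*1000);print('key',len(Q),Q.mean(0),np.median(Q,0),r)
            Q=P[(P[:,2]>.048)&(P[:,2]<.055)];print('flange',len(Q),Q.min(0),Q.max(0))
        else:
            Q=P[(P[:,2]>.135)&(P[:,2]<.155)];r=cv2.minAreaRect(Q[:,:2].astype(np.float32)*1000);print('bar',len(Q),np.median(Q,0),r)
E
```

```text
top
prong 101 dir -5.351782 0.57078296 0.29076773 xr 0.5251606394661078 0.6156995920561863
[(0.52, 0.2952, 0.1801), (0.53, 0.2938, 0.1776), (0.54, 0.2929, 0.1717), (0.55, 0.2922, 0.1666), (0.56, 0.2906, 0.1659), (0.57, 0.2904, 0.1682), (0.58, 0.2892, 0.1728), (0.59, 0.2889, 0.1733), (0.6, 0.2878, 0.1758), (0.61, 0.2863, 0.1745)]
prong 112 dir -5.80291 0.5540366 0.23223428 xr 0.5208003338806174 0.6112431992908922
[(0.52, 0.2351, 0.1781), (0.53, 0.234, 0.1753), (0.54, 0.2323, 0.169), (0.55, 0.2324, 0.1654), (0.56, 0.2323, 0.166), (0.57, 0.2312, 0.1691), (0.58, 0.2294, 0.1717), (0.59, 0.228, 0.1741), (0.6, 0.2264, 0.1773), (0.61, 0.2276, 0.1745)]
key 74 [ 0.523 -0.302  0.086] [ 0.5234 -0.3023  0.0857] ((522.518310546875, -302.29656982421875), (48.38739776611328, 15.198078155517578), 5.760806560516357)
flange 112 [ 0.48   -0.3351  0.048 ] [ 0.5758 -0.265   0.0549]
bar 126 [ 0.4734 -0.0332  0.1483] ((473.98223876953125, -33.35676574707031), (10.108064651489258, 109.5912857055664), 16.072010040283203)
side
prong 111 dir -6.5691967 0.57345945 0.23418298 xr 0.5213361355939609 0.6130112017702
[... 218 characters left out ...]
.61, 0.2323, 0.1736)]
prong 105 dir -5.836682 0.582084 0.29389012 xr 0.5265724459318284 0.6195810546313174
[(0.52, 0.2963, 0.177), (0.53, 0.2989, 0.1794), (0.54, 0.2984, 0.1743), (0.55, 0.2971, 0.1668), (0.56, 0.2964, 0.167), (0.57, 0.2927, 0.1677), (0.58, 0.293, 0.1705), (0.59, 0.2927, 0.1741), (0.6, 0.2892, 0.1758), (0.61, 0.2907, 0.1671)]
key 47 [ 0.5268 -0.2987  0.0867] [ 0.5232 -0.2987  0.0875] ((553.5514526367188, -296.55859375), (108.95674133300781, 25.12091827392578), 9.907377243041992)
flange 147 [ 0.4809 -0.3395  0.0481] [ 0.6394 -0.2474  0.0549]
bar 74 [ 0.4716 -0.026   0.1491] ((473.03887939453125, -28.73602294921875), (10.122034072875977, 112.84909057617188), 16.797605514526367)
```

```bash
cat >> h.py <<'E'
from scipy.spatial.transform import Rotation as Ro
np.set_printoptions(precision=4,suppress=True,linewidth=200)
def go(x,y,z,yawdeg):
    s=status.observe();R=Ro.from_euler('xyz',s['tool_rot']);T=Ro.from_euler('xyz',[np.pi,0,np.radians(yawdeg)])
    print('t',s['time'],'tcp',s['tool_pos'],'rpy deg',np.degrees(s['tool_rot']),'F',s['contact_force'],'open',s['opening'],'q6',s['qpos'][5])
    print('shift',R.inv().apply(np.array([x,y,z])-s['tool_pos']),'turn',(R.inv()*T).as_rotvec())
E
python3 -c "
from h import *
go(.4735,-.032,.226,106.3)"
```

```text
t 0.1 tcp [0.2195 0.4765 0.2261] rpy deg [-179.9241   -0.0121  155.2605] F [ 0.2113 -0.2246  0.2574] open 0.09170901108888592 q6 -0.1460180064540328
shift [-0.4435 -0.3556  0.0005] turn [-0.0013  0.0004  0.8545]
```

Request:
jog_arm --series '[[1,[-0.4435,-0.3556,0],[0,0,0.8545]],[1,[-0.4435,-0.3556,0],[0,0,0.8545]],[1,[-0.4435,-0.3556,0],[0,0,0.8545]],[1,[-0.4435,-0.3556,0],[0,0,0.8545]],[1,[-0.4435,-0.3556,0],[0,0,0.8545]],[1,[-0.4435,-0.3556,0],[0,0,0.8545]],[1,[-0.4435,-0.3556,0],[0,0,0.8545]],[1,[-0.4435,-0.3556,0],[0,0,0.8545]],[1,[-0.4435,-0.3556,0],[0,0,0.8545]],[1,[-0.4435,-0.3556,0],[0,0,0.8545]],[1,[-0.4435,-0.3556,0],[0,0,0.8545]],[1,[-0.4435,-0.3556,0],[0,0,0.8545]]]'

```text
time: 1.1
tool_pos: [0.4433, 0.0274, 0.2266]
tool_rot: [-3.141, -0.0, 1.855]
contact_force: [1.7, 1.3, 0.3]
opening: 0.0918
```

```bash
python3 -c "
from h import *
go(.4735,-.032,.226,106.3)"
```

```text
t 1.1 tcp [0.4433 0.0274 0.2266] rpy deg [-179.9913   -0.0171  106.2857] F [1.6863 1.2818 0.2929] open 0.09176337644279146 q6 -0.39552756888170626
shift [-0.0655  0.0123  0.0006] turn [-0.0002 -0.0003 -0.0002]
```

Request:
jog_arm --series '[[1,[-0.0655,0.0123,0],[0,0,0]],[1,[-0.0655,0.0123,0],[0,0,0]],[1,[-0.0655,0.0123,0.035],[0,0,0]],[1,[-0.0655,0.0123,0.07],[0,0,0]],[1,[-0.0655,0.0123,0.09],[0,0,0]],[1,[-0.0655,0.0123,0.101],[0,0,0]],[1,[-0.0655,0.0123,0.101],[0,0,0]],[1,[-0.0655,0.0123,0.101],[0,0,0]]]'

```text
time: 1.77
tool_pos: [0.473, -0.0298, 0.1254]
tool_rot: [-3.14, -0.001, 1.855]
contact_force: [0.6, -0.3, 0.1]
opening: 0.0919
```

```bash
python3 -c "
from h import *
go(.4735,-.032,.125,106.3)"
```

```text
t 1.7667 tcp [ 0.473  -0.0298  0.1254] rpy deg [-179.9267   -0.0474  106.2971] F [ 0.5994 -0.3054  0.1432] open 0.09193795776713456 q6 -0.5095009964315617
shift [-0.0022 -0.0001  0.0004] turn [-0.0013 -0.0008 -0.    ]
```

Request:
jog_arm --series '[[-1,[-0.002,0,0],[0,0,0]],[-1,[-0.002,0,0],[0,0,0]],[-1,[-0.002,0,0],[0,0,0]],[-1,[-0.002,0,0],[0,0,0]],[-1,[-0.002,0,0],[0,0,0]],[-1,[-0.002,0,0],[0,0,0]],[-1,[-0.002,0,0],[0,0,0]],[-1,[-0.002,0,0],[0,0,0]],[-1,[-0.002,0,0],[0,0,0]]]' --squeeze 30

```text
time: 2.52
tool_pos: [0.4739, -0.0318, 0.1257]
tool_rot: [3.142, -0.0, 1.855]
contact_force: [0.6, -1.1, 0.3]
opening: 0.0361
```

Request:
jog_arm --series '[[-1,[0,0,-0.01],[0,0,0]],[-1,[0,0,-0.02],[0,0,0]],[-1,[0,0,-0.03],[0,0,0]],[-1,[0,0,-0.05],[0,0,0]],[-1,[0,0,-0.08],[0,0,0]],[-1,[0,0,-0.11],[0,0,0]],[-1,[0,0,-0.11],[0,0,0]],[-1,[0,0,-0.11],[0,0,0]]]'

```text
time: 3.18
tool_pos: [0.4746, -0.032, 0.2371]
tool_rot: [3.138, 0.002, 1.855]
contact_force: [1.0, -1.3, -0.1]
opening: 0.0004
```

```bash
python3 - <<'E'
from h import *
import cv2
c=cam('side','s1')
a=c['img'][100:260,180:340];cv2.imwrite('pics/s1c.png',cv2.cvtColor(cv2.resize(a,(640,640),interpolation=cv2.INTER_CUBIC),cv2.COLOR_RGB2BGR))
th=np.radians(-5.6);S=np.array([.556,.263]);ux=np.array([np.cos(th),np.sin(th)])
p=S-.1*ux;print(p)
go(*p,.235,84.4)
E
```

```text
[0.4565 0.2728]
t 3.2333 tcp [ 0.4738 -0.0318  0.2357] rpy deg [179.969    0.0105 106.303 ] F [-0.814  -0.439  -0.6863] open 0.0005197841999431418 q6 -0.5132231928284036
shift [0.2971 0.0689 0.0007] turn [0.0006 0.0001 0.3823]
```

View pics/s1c.png

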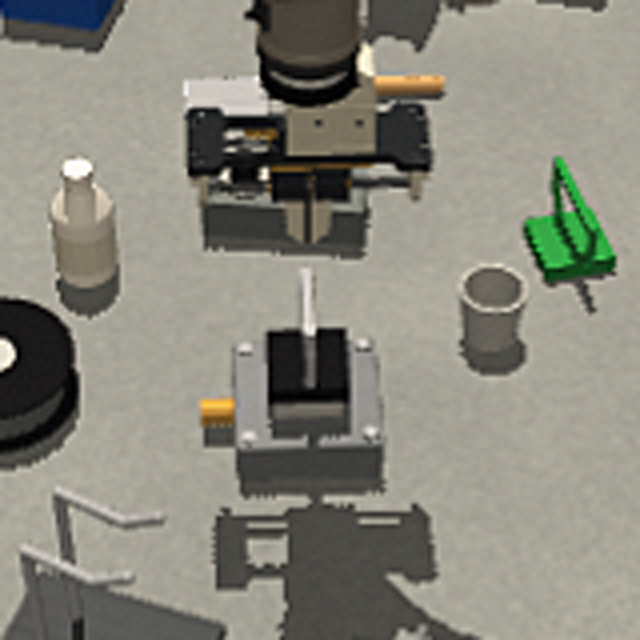

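The fingers had not closed when I lifted: the opening was still 36 mm. The cover is still in place on the boss, so I'll reopen, go back down and allow more time to close.

Request:
jog_arm --series '[[0,[0,0,0],[0,0,0]],[0,[0,0,0],[0,0,0]],[0,[0,0,0],[0,0,0]],[0,[0,0,0],[0,0,0]],[0,[0,0,0],[0,0,0]],[0,[0,0,0],[0,0,0]],[0,[0,0,0],[0,0,0]],[0,[0,0,0.03],[0,0,0]],[0,[0,0,0.06],[0,0,0]]]'

```text
time: 3.98
tool_pos: [0.4752, -0.0321, 0.1764]
tool_rot: [3.137, 0.002, 1.855]
contact_force: [-0.5, -0.3, -0.3]
opening: 0.0455
```

Request:
jog_arm --series '[[0,[0,0,0.025],[0,0,0]],[0,[0,0,0.04],[0,0,0]],[0,[0,0,0.05],[0,0,0]],[-1,[0,0,0.05],[0,0,0]],[-1,[0,0,0.05],[0,0,0]],[-1,[0,0,0.05],[0,0,0]],[-1,[0,0,0.05],[0,0,0]],[-1,[0,0,0.05],[0,0,0]],[-1,[0,0,0.05],[0,0,0]],[-1,[0,0,0.05],[0,0,0]],[-1,[0,0,0.05],[0,0,0]],[-1,[0,0,0.05],[0,0,0]]]'

```text
time: 4.98
tool_pos: [0.474, -0.0319, 0.1262]
tool_rot: [3.141, 0.0, 1.855]
contact_force: [-1.1, 0.2, 5.0]
opening: 0.0092
```

Request:
jog_arm --series '[[-1,[0,0,0],[0,0,0]],[-1,[0,0,-0.01],[0,0,0]],[-1,[0,0,-0.02],[0,0,0]],[-1,[0,0,-0.03],[0,0,0]],[-1,[0,0,-0.05],[0,0,0]],[-1,[0,0,-0.08],[0,0,0]],[-1,[0,0,-0.11],[0,0,0]],[-1,[0,0,-0.13],[0,0,0]],[-1,[0,0,-0.13],[0,0,0]],[-1,[0,0,-0.13],[0,0,0]]]'

```text
time: 5.82
tool_pos: [0.474, -0.0318, 0.2559]
tool_rot: [3.14, 0.001, 1.855]
contact_force: [-0.8, -0.0, -1.6]
opening: 0.0099
```

```bash
python3 - <<'E'
from h import *
import cv2
c=cam('side','s2')
a=c['img'][100:260,180:340];cv2.imwrite('pics/s2c.png',cv2.cvtColor(cv2.resize(a,(640,640),interpolation=cv2.INTER_CUBIC),cv2.COLOR_RGB2BGR))
th=np.radians(-5.6);S=np.array([.556,.263]);ux=np.array([np.cos(th),np.sin(th)])
p=S-.1*ux;print(p)
go(*p,.255,84.4)
E
```

```text
[0.4565 0.2728]
t 5.8667 tcp [ 0.4733 -0.0317  0.2547] rpy deg [-179.9359   -0.0442  106.301 ] F [-0.3879  0.4753 -1.7992] open 0.009845079858578874 q6 -0.5131958539056342
shift [ 0.2969  0.0693 -0.0001] turn [-0.0013 -0.0005  0.3822]
```

View pics/s2c.png

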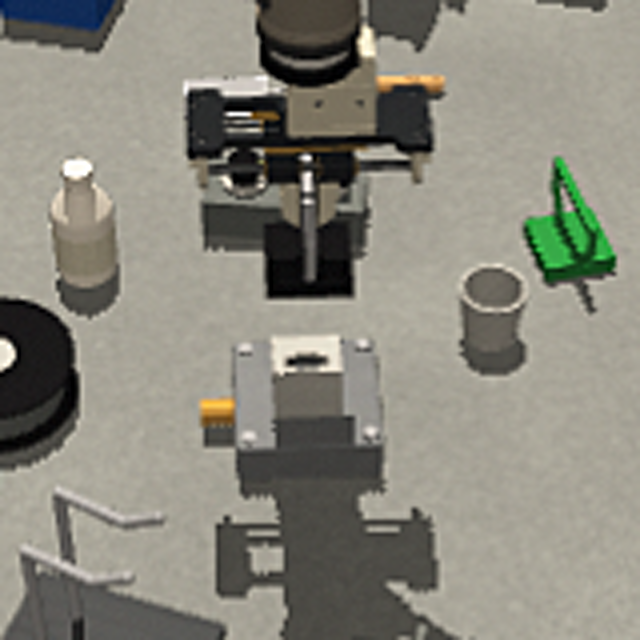

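The cover is off and held by the bail. The slot on the boss at crop (307,358) runs left–right in the side view, so port x is about +16° in world. Next move is to the front of the hook.

Request:
jog_arm --series '[[-1,[0.03,0.007,0],[0,0,0.05]],[-1,[0.06,0.014,0],[0,0,0.1]],[-1,[0.1,0.0233,0],[0,0,0.15]],[-1,[0.14,0.0327,0],[0,0,0.2]],[-1,[0.18,0.042,0],[0,0,0.25]],[-1,[0.22,0.0513,0],[0,0,0.3]],[-1,[0.26,0.06,0],[0,0,0.35]],[-1,[0.28,0.065,0],[0,0,0.382]],[-1,[0.297,0.069,0],[0,0,0.382]],[-1,[0.297,0.069,0],[0,0,0.382]],[-1,[0.297,0.069,0],[0,0,0.382]]]'

```text
time: 6.78
tool_pos: [0.4557, 0.2728, 0.2536]
tool_rot: [-3.138, 0.002, 1.475]
contact_force: [0.0, -1.3, -1.2]
opening: 0.0097
```

```bash
python3 - <<'E'
from h import *
import cv2
go(.4565,.2728,.178,84.4)
c=cam('side','s3');d=cam('top','t3')
f=lambda c,u,v,w:cv2.cvtColor(cv2.resize(c['img'][v-w:v+w,u-w:u+w],(400,400),interpolation=cv2.INTER_CUBIC),cv2.COLOR_RGB2BGR)
cv2.imwrite('pics/s3c.png',np.hstack([f(c,215,250,50),f(d,170,180,50)]))
E
```

```text
t 6.7833 tcp [0.4557 0.2728 0.2536] rpy deg [-179.813     0.1185   84.5366] F [ 0.0183 -1.311  -1.2426] open 0.00971865333116714 q6 0.49072922598163127
shift [0.0002 0.001  0.0756] turn [-0.0033  0.0021  0.0024]
```

View pics/s3c.png

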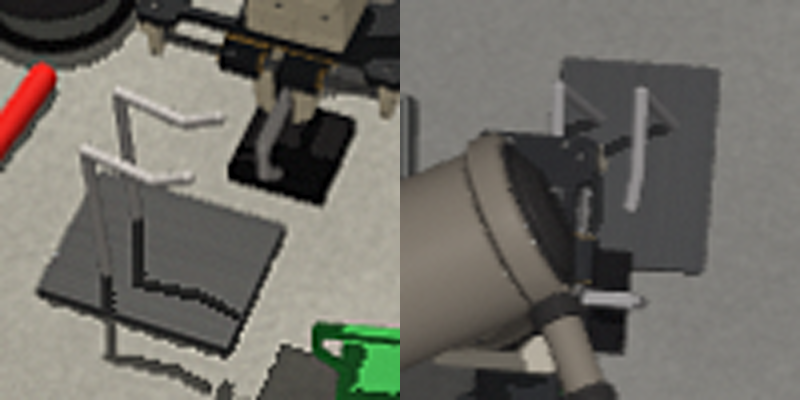

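Request:
jog_arm --series '[[-1,[0,0,0.03],[0,0,0]],[-1,[0,0,0.055],[0,0,0]],[-1,[0,0.001,0.0765],[0,0,0]],[-1,[0,0.001,0.0765],[0,0,0]],[-1,[0,0.02,0.0765],[0,0,0]],[-1,[0,0.04,0.0765],[0,0,0]],[-1,[0,0.06,0.0765],[0,0,0]],[-1,[0,0.06,0.0765],[0,0,0]]]'

```text
time: 7.55
tool_pos: [0.5202, 0.2653, 0.1804]
tool_rot: [3.138, -0.001, 1.47]
contact_force: [-2.3, 0.3, -1.6]
opening: 0.0098
```

```bash
python3 - <<'E'
from h import *
import cv2
go(.556,.263,.178,84.4)
c=cam('side','s4');d=cam('top','t4')
f=lambda c,u,v,w:cv2.cvtColor(cv2.resize(c['img'][v-w:v+w,u-w:u+w],(400,400),interpolation=cv2.INTER_CUBIC),cv2.COLOR_RGB2BGR)
cv2.imwrite('pics/s4c.png',np.hstack([f(c,215,250,40),f(d,180,180,50)]))
E
```

```text
t 7.55 tcp [0.5202 0.2653 0.1804] rpy deg [179.7845  -0.0511  84.2493] F [-2.3445  0.2751 -1.6047] open 0.009844142833413238 q6 0.4414263907765776
shift [0.0013 0.0358 0.0026] turn [ 0.0038 -0.0009 -0.0026]
```

View pics/s4c.png

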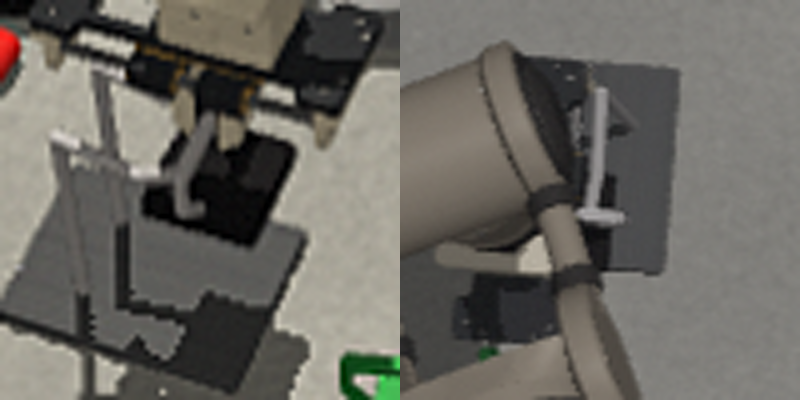

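In the top crop the bar at (605,215) lies across the right prong near its tip, with the expected overhang of about 20 mm. I'll continue in and then down.

Request:
jog_arm --series '[[-1,[0.001,0.02,0.001],[0,0,0]],[-1,[0.001,0.037,0.001],[0,0,0]],[-1,[0.001,0.037,0.001],[0,0,0]],[-1,[0.001,0.037,0.008],[0,0,0]],[-1,[0.001,0.037,0.015],[0,0,0]],[-1,[0.001,0.037,0.02],[0,0,0]],[-1,[0.001,0.037,0.023],[0,0,0]],[-1,[0.001,0.037,0.023],[0,0,0]]]'

```text
time: 8.32
tool_pos: [0.5535, 0.2643, 0.1565]
tool_rot: [3.14, -0.0, 1.474]
contact_force: [2.4, -0.8, 0.2]
opening: 0.0095
```

```bash
python3 - <<'E'
from h import *
import cv2
go(.556,.263,.152,84.4)
c=cam('side','s5');d=cam('top','t5')
f=lambda c,u,v,w:cv2.cvtColor(cv2.resize(c['img'][v-w:v+w,u-w:u+w],(400,400),interpolation=cv2.INTER_CUBIC),cv2.COLOR_RGB2BGR)
cv2.imwrite('pics/s5c.png',np.hstack([f(c,215,250,40),f(d,180,180,50)]))
E
```

```text
t 8.3167 tcp [0.5535 0.2643 0.1565] rpy deg [179.8914  -0.0231  84.4395] F [ 2.3956 -0.7832  0.1742] open 0.009501410891801903 q6 0.41799374895083047
shift [-0.001   0.0026  0.0045] turn [ 0.0019 -0.0004  0.0007]
```

View pics/s5c.png

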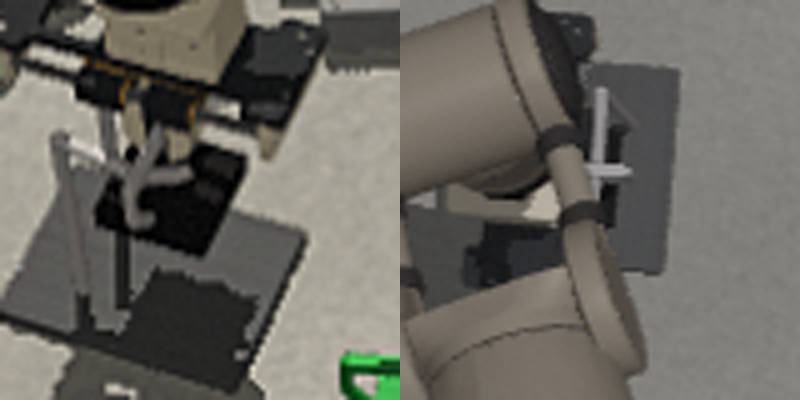

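Request:
jog_arm --series '[[-1,[0,0,0.002],[0,0,0]],[-1,[0,0,0.004],[0,0,0]],[-1,[0,0,0.004],[0,0,0]],[-1,[0,0,0.004],[0,0,0]]]'

```text
time: 8.75
tool_pos: [0.5556, 0.2645, 0.1547]
tool_rot: [3.135, -0.002, 1.473]
contact_force: [4.5, -0.9, 8.9]
opening: 0.0094
```

```bash
python3 - <<'E'
from h import *
go(.556,.263,.152,84.4)
E
```

```text
t 8.75 tcp [0.5556 0.2645 0.1547] rpy deg [179.6094  -0.1326  84.4143] F [ 4.5327 -0.8727  8.9379] open 0.009377284687513903 q6 0.41795511930819995
shift [-0.0015  0.0006  0.0027] turn [ 0.0068 -0.0023  0.0002]
```

Request:
jog_arm --series '[[0,[0,0,-0.001],[0,0,0]],[0,[0,0,-0.002],[0,0,0]],[0,[0,0,-0.002],[0,0,0]],[0,[0,0,-0.002],[0,0,0]],[0,[0,0,-0.002],[0,0,0]],[0,[0,0,-0.002],[0,0,0]],[0,[0,0,-0.002],[0,0,0]],[0,[0,0,-0.002],[0,0,0]]]'

```text
time: 9.42
tool_pos: [0.5532, 0.2642, 0.1541]
tool_rot: [-3.141, 0.0, 1.473]
contact_force: [-0.1, -0.4, 0.3]
opening: 0.0459
```

Request:
jog_arm --series '[[0,[0,0,-0.01],[0,0,0]],[0,[0,0,-0.02],[0,0,0]],[0,[0,0,-0.04],[0,0,0]],[0,[0,0,-0.07],[0,0,0]],[0,[0,0,-0.1],[0,0,0]],[0,[0,0,-0.1],[0,0,0]]]'

```text
time: 9.92
tool_pos: [0.5559, 0.2651, 0.2625]
tool_rot: [3.13, -0.005, 1.473]
contact_force: [1.2, 1.3, 0.9]
opening: 0.046
```

```bash
python3 - <<'E'
from h import *
import cv2
c=cam('side','s6');
f=lambda c,u,v,w:cv2.cvtColor(cv2.resize(c['img'][v-w:v+w,u-w:u+w],(600,600),interpolation=cv2.INTER_CUBIC),cv2.COLOR_RGB2BGR)
cv2.imwrite('pics/s6c.png',f(c,205,250,45))
# boss & slot
W=pts(c)
P=W[160:230,220:300].reshape(-1,3);Q=P[(P[:,2]>.08)&(P[:,2]<.09)];print('boss side',len(Q),cv2.minAreaRect(Q[:,:2].astype(np.float32)*1000))
go(.5226,-.3015,.2,5.8)
E
```

```text
boss side 185 ((475.18621826171875, -33.0197868347168), (59.64850997924805, 68.44640350341797), 14.545062065124512)
t 9.9667 tcp [0.555  0.2648 0.2595] rpy deg [179.5157  -0.2239  84.4189] F [ 0.3326  0.4696 -0.7186] open 0.045737503126317795 q6 0.4179126342935828
shift [-0.567   0.0223  0.0575] turn [ 0.0044 -0.0091  1.3721]
```

View pics/s6c.png

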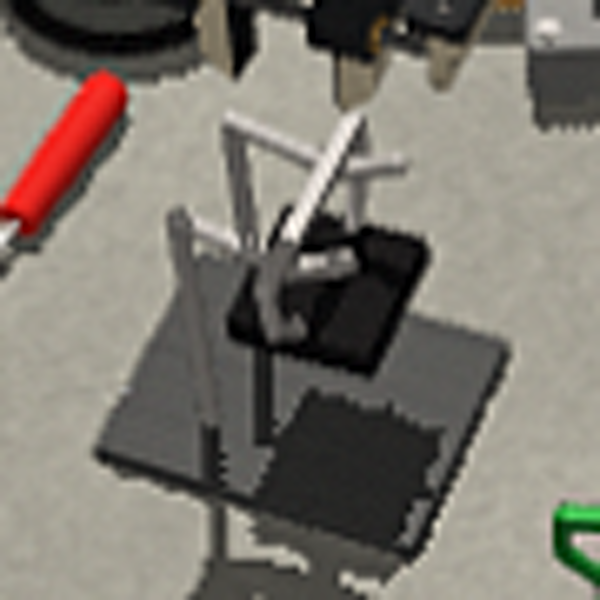

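The cover hangs by its bar on both prongs, with both crossings visible in the crop near (250,245) and (360,165), and the gripper is clear of it. Next is the key.

Request:
jog_arm --series '[[0,[-0.04,0.0015,0],[0,0,0.1]],[0,[-0.08,0.003,0],[0,0,0.22]],[0,[-0.12,0.005,0],[0,0,0.34]],[0,[-0.16,0.006,0],[0,0,0.46]],[0,[-0.2,0.008,0],[0,0,0.58]],[0,[-0.24,0.009,0],[0,0,0.7]],[0,[-0.28,0.011,0],[0,0,0.82]],[0,[-0.32,0.0125,0],[0,0,0.94]],[0,[-0.36,0.014,0],[0,0,1.06]],[0,[-0.4,0.0155,0],[0,0,1.18]],[0,[-0.44,0.017,0],[0,0,1.3]],[0,[-0.47,0.0185,0],[0,0,1.372]]]'

```text
time: 10.97
tool_pos: [0.5251, -0.2084, 0.2542]
tool_rot: [3.141, 0.0, 0.094]
contact_force: [0.6, -0.3, -0.3]
opening: 0.0459
```

```bash
python3 - <<'E'
from h import *
go(.5226,-.3015,.2,5.8)
E
```

```text
t 10.9667 tcp [ 0.5251 -0.2084  0.2542] rpy deg [179.9767   0.0163   5.3628] F [ 0.5867 -0.3175 -0.3385] open 0.045869623667568624 q6 0.9640961961465401
shift [-0.0112  0.0924  0.0542] turn [ 0.0004  0.0003 -0.0076]
```

Request:
jog_arm --series '[[0,[-0.005,0.04,0.02],[0,0,0]],[0,[-0.0095,0.08,0.05],[0,0,0]],[0,[-0.0112,0.0925,0.08],[0,0,0]],[0,[-0.0112,0.0925,0.12],[0,0,0]],[0,[-0.0112,0.0925,0.145],[0,0,0]],[0,[-0.0112,0.0925,0.145],[0,0,0]],[0,[-0.0112,0.0925,0.145],[0,0,0]]]'

```text
time: 11.55
tool_pos: [0.5237, -0.2982, 0.1085]
tool_rot: [-3.14, 0.002, 0.101]
contact_force: [0.7, 0.1, 0.1]
opening: 0.0457
```

```bash
python3 - <<'E'
from h import *
import cv2
go(.5226,-.3015,.057,5.8)
c=cam('side','s7');d=cam('top','t7')
f=lambda c,u,v,w:cv2.cvtColor(cv2.resize(c['img'][v-w:v+w,u-w:u+w],(400,400),interpolation=cv2.INTER_CUBIC),cv2.COLOR_RGB2BGR)
cv2.imwrite('pics/s7c.png',np.vstack([np.hstack([f(c,251,148,30),f(d,350,175,30)])]))
cv2.imwrite('pics/s7p.png',np.vstack([np.hstack([f(c,257,195,25),f(d,269,198,25)])]))
E
```

```text
t 11.55 tcp [ 0.5237 -0.2982  0.1085] rpy deg [-179.8807    0.1175    5.7956] F [0.6669 0.0754 0.0737] open 0.04572169207475898 q6 0.8247184897943574
shift [-0.0013  0.0033  0.0515] turn [-0.0021  0.0021 -0.0001]
```

View pics/s7c.png

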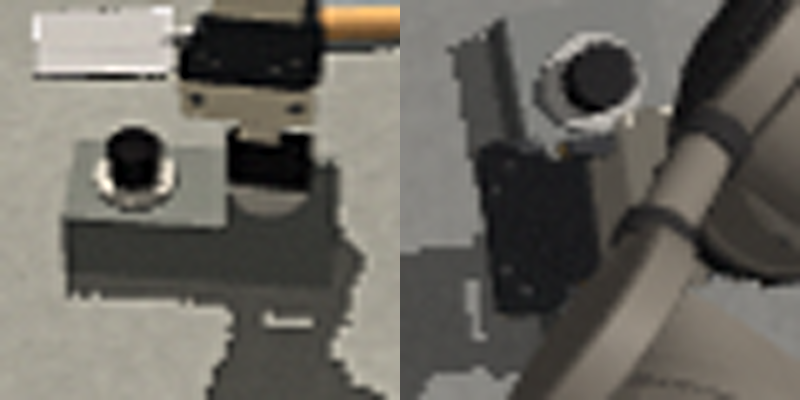

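View pics/s7p.png

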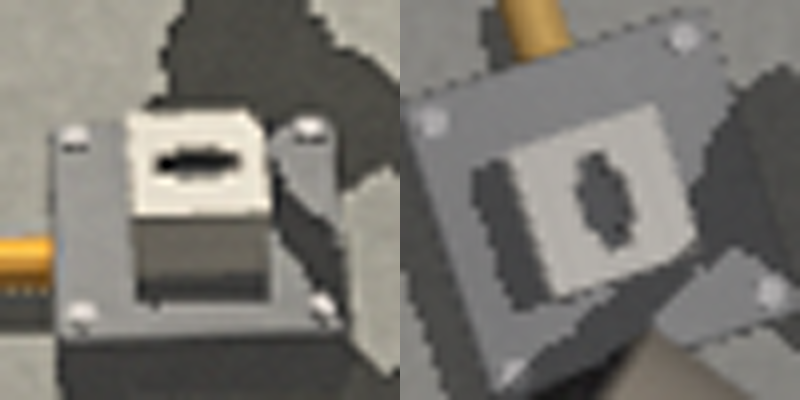

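```bash
cat >> h.py <<'E'
def px2w(c,u,v,z):
    K=c['camera_matrix'];p=cv2.undistortPoints(np.array([[[u,v]]],float),K,np.array([float(c['k1']),0,0,0,0]))[0,0]
    d=c['T'][:3,:3]@np.array([p[0],p[1],1]);o=c['T'][:3,3];return o+d*(z-o[2])/d[2]
def w2px(c,P):
    T=c['T'];q=(np.atleast_2d(P)-T[:3,3])@T[:3,:3]
    return cv2.projectPoints(q,np.zeros(3),np.zeros(3),c['camera_matrix'],np.array([float(c['k1']),0,0,0,0]))[0][:,0]
E
python3 - <<'E'
from h import *
d=load('top');c=load('side')
f=lambda u,v:(244+u/8-.5+.06,173+v/8-.5+.06)
print('top slot',px2w(d,*f(206,202),.085))
C=[px2w(d,*f(u-400,v),.085)[:2] for u,v in[(505,155),(655,105),(695,235),(560,297)]];C=np.array(C);print('boss top corners mean',C.mean(0),[np.degrees(np.arctan2(*(C[i]-C[j])[::-1])) for i,j in((1,2),(0,3),(0,1),(3,2))])
g=lambda u,v:(232+u/8-.44,170+v/8-.44)
print('side slot',px2w(c,*g(198,161),.085))
C=np.array([px2w(c,*g(u,v),.085)[:2] for u,v in[(125,110),(262,110),(270,216),(134,218)]]);print('side boss',C.mean(0),np.linalg.norm(C-np.roll(C,1,0),axis=1))
# slot mask side & top by intensity within boss top
for n,cc in(('top',d),('side',c)):
    W=pts(cc);g=cc['img'].astype(int).sum(2)
    M=(np.abs(W[...,2]-.085)<.004)&(np.hypot(W[...,0]-.474,W[...,1]+.032)<.055)
    v,u=np.nonzero(M);P=W[M];r=cv2.minAreaRect(P[:,:2].astype(np.float32)*1000);print(n,'bossrect',r)
E
```

```text
top slot [ 0.4744 -0.0331  0.085 ]
boss top corners mean [ 0.476  -0.0323] [np.float64(15.568172872175692), np.float64(19.785827412061526), np.float64(107.19712447827874), np.float64(113.38757171782589)]
side slot [ 0.4763 -0.0351  0.085 ]
side boss [ 0.4762 -0.034 ] [0.0649 0.0609 0.0636 0.0589]
top bossrect ((474.7359619140625, -32.88441848754883), (59.9941291809082, 59.164615631103516), 16.979232788085938)
side bossrect ((475.0061950683594, -32.6485595703125), (59.819976806640625, 66.31404113769531), 14.69616413116455)
```

The port mouth comes out at about (0.475, −0.033) with yaw about 16.5°, and the two cameras agree. Now I'll descend on the key and grip it.

Request:
jog_arm --series '[[0,[-0.001,0.0033,0.02],[0,0,0]],[0,[-0.001,0.0033,0.04],[0,0,0]],[0,[-0.001,0.0033,0.051],[0,0,0]],[0,[-0.001,0.0033,0.051],[0,0,0]],[-1,[-0.001,0.0033,0.051],[0,0,0]],[-1,[-0.001,0.0033,0.051],[0,0,0]],[-1,[-0.001,0.0033,0.051],[0,0,0]],[-1,[-0.001,0.0033,0.051],[0,0,0]],[-1,[-0.001,0.0033,0.051],[0,0,0]],[-1,[-0.001,0.0033,0.051],[0,0,0]],[-1,[-0.001,0.0033,0.051],[0,0,0]],[-1,[-0.001,0.0033,0.051],[0,0,0]]]' --squeeze 45

```text
time: 12.65
tool_pos: [0.5239, -0.3022, 0.0588]
tool_rot: [3.141, -0.001, 0.101]
contact_force: [-0.2, -0.1, 4.8]
opening: 0.0141
```

```bash
python3 - <<'E'
from h import *
import cv2
go(.5226,-.3015,.057,5.8)
c=cam('side','s8')
f=lambda c,u,v,w:cv2.cvtColor(cv2.resize(c['img'][v-w:v+w,u-w:u+w],(500,500),interpolation=cv2.INTER_CUBIC),cv2.COLOR_RGB2BGR)
cv2.imwrite('pics/s8c.png',f(c,255,148,25))
E
```

```text
t 12.65 tcp [ 0.5239 -0.3022  0.0588] rpy deg [179.9614  -0.0474   5.8071] F [-0.2212 -0.1118  4.7628] open 0.014065774212039604 q6 0.8194915616669082
shift [-0.0012 -0.0008  0.0018] turn [ 0.0007 -0.0008  0.0001]
```

View pics/s8c.png

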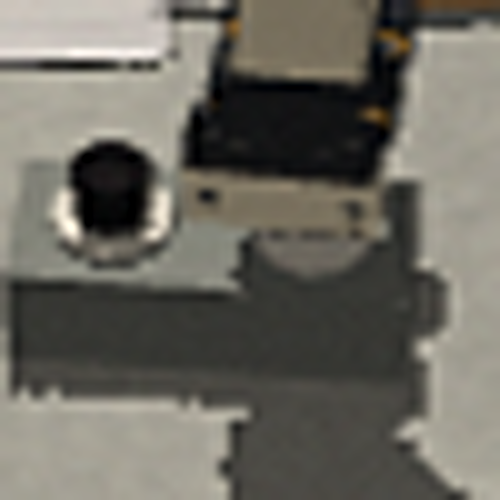

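Request:
jog_arm --series '[[-1,[0,0,0],[0,0,0]],[-1,[0,0,-0.02],[0,0,0]],[-1,[0,0,-0.04],[0,0,0]],[-1,[0,0,-0.07],[0,0,0]],[-1,[0,0,-0.1],[0,0,0]],[-1,[0,0,-0.13],[0,0,0]],[-1,[0,0,-0.13],[0,0,0]],[-1,[0,0,-0.13],[0,0,0]]]'

```text
time: 13.37
tool_pos: [0.5241, -0.3023, 0.1894]
tool_rot: [3.14, -0.002, 0.101]
contact_force: [0.6, 0.3, -1.9]
opening: 0.014
```

```bash
python3 - <<'E'
from h import *
import cv2
go(.4755,-.033,.19,16.5)
c=cam('side','s9')
f=lambda c,u,v,w:cv2.cvtColor(cv2.resize(c['img'][v-w:v+w,u-w:u+w],(500,500),interpolation=cv2.INTER_CUBIC),cv2.COLOR_RGB2BGR)
s=status.observe()
u,v=w2px(c,s['tool_pos'])[0];print(u,v)
cv2.imwrite('pics/s9c.png',f(c,int(u),int(v),30))
E
```

```text
t 13.3667 tcp [ 0.5241 -0.3023  0.1894] rpy deg [179.8872  -0.1291   5.8004] F [ 0.5662  0.2932 -1.9149] open 0.014010667562932256 q6 0.8196258743951239
shift [-0.0211 -0.2728 -0.0011] turn [ 0.0022 -0.0021 -0.1867]
261.2666696264182 118.36812894482357
```

View pics/s9c.png

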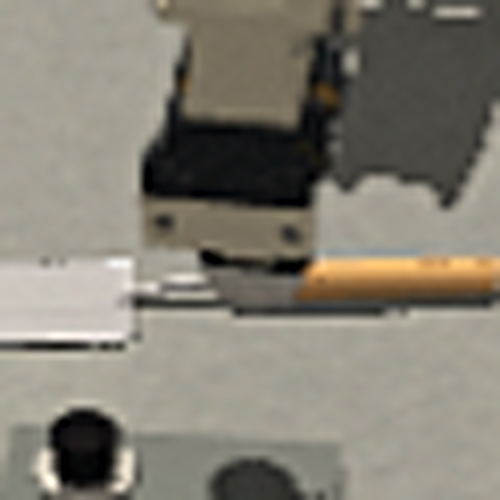

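The key is held: in the crop the handle and flange are centred near (256,270), about 1 mm toward −x of the TCP. I'll go above the port with that offset.

Request:
jog_arm --series '[[-1,[-0.0015,-0.02,0],[0,0,-0.0187]],[-1,[-0.0038,-0.05,0],[0,0,-0.04]],[-1,[-0.006,-0.085,0],[0,0,-0.06]],[-1,[-0.009,-0.12,0],[0,0,-0.08]],[-1,[-0.012,-0.155,0],[0,0,-0.1]],[-1,[-0.0145,-0.19,0],[0,0,-0.13]],[-1,[-0.017,-0.225,0],[0,0,-0.16]],[-1,[-0.0195,-0.255,0],[0,0,-0.1867]],[-1,[-0.0204,-0.2731,0.01],[0,0,-0.1867]],[-1,[-0.0204,-0.2731,0.03],[0,0,-0.1867]],[-1,[-0.0204,-0.2731,0.04],[0,0,-0.1867]],[-1,[-0.0204,-0.2731,0.04],[0,0,-0.1867]]]'

```text
time: 14.42
tool_pos: [0.4728, -0.0312, 0.1445]
tool_rot: [-3.137, 0.007, 0.289]
contact_force: [-1.1, -0.2, -2.0]
opening: 0.0137
```

```bash
python3 - <<'E'
from h import *
import cv2
go(.4762,-.0327,.15,16.5)
c=cam('side','s10')
f=lambda c,u,v,w:cv2.cvtColor(cv2.resize(c['img'][v-w:v+w,u-w:u+w],(600,600),interpolation=cv2.INTER_CUBIC),cv2.COLOR_RGB2BGR)
s=status.observe()
u,v=w2px(c,s['tool_pos'])[0];u,v=int(u),int(v)
im=f(c,u,v,30)
th=np.radians(s['tool_rot'][2]);ux=np.array([np.cos(th),np.sin(th),0])
K=s['tool_pos']-np.array([0,0,.0308])-.0012*ux
a=np.linspace(0,6.28,40)
def dr(P,col):
    q=w2px(c,P);q=((q-[u-30,v-30]+.5)*10-.5).astype(int)
    for x,y in q: cv2.circle(im,(int(x),int(y)),1,col,-1)
dr(K+np.array([0,0,.017])+.024*np.c_[np.cos(a),np.sin(a),0*a],(0,0,255))
t=np.linspace(-.017,.017,15);dr(K+t[:,None]*ux,(0,255,0))
p=np.radians(16.5);px=np.array([np.cos(p),np.sin(p),0]);t=np.linspace(-.019,.019,15);dr(np.array([.475,-.033,.085])+t[:,None]*px,(255,0,0))
cv2.imwrite('pics/s10c.png',im)
E
```

```text
t 14.4167 tcp [ 0.4728 -0.0312  0.1445] rpy deg [-179.7632    0.4117   16.5598] F [-1.111  -0.1631 -2.0241] open 0.01370128791232549 q6 1.0539256732801023
shift [ 0.0027  0.0024 -0.0055] turn [-0.0041  0.0072  0.001 ]
```

View pics/s10c.png

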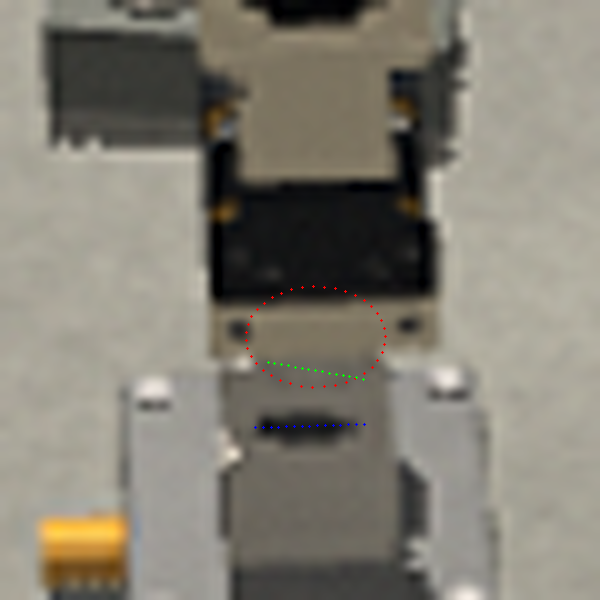

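```bash
cat > ov.py <<'E'
from h import *
import sys
def ov(name,dz=.0308,dx=-.0012):
    go(.4762,-.0327,.15,16.5)
    s=status.observe()
    c=cam('side')
    u,v=w2px(c,np.array([.475,-.033,.1]))[0];u,v=int(u),int(v);w=20
    im=cv2.cvtColor(cv2.resize(c['img'][v-w:v+w,u-w:u+w],(600,600),interpolation=cv2.INTER_CUBIC),cv2.COLOR_RGB2BGR)
    th=s['tool_rot'][2];ux=np.array([np.cos(th),np.sin(th),0])
    K=s['tool_pos']-np.array([0,0,dz])+dx*ux;print('key est',K,th)
    a=np.linspace(0,6.28,60)
    def dr(P,col):
        q=w2px(c,P);q=((q-[u-w,v-w]+.5)*15-.5).astype(int)
        for x,y in q: cv2.circle(im,(int(x),int(y)),1,col,-1)
    dr(K+np.array([0,0,.017])+.024*np.c_[np.cos(a),np.sin(a),0*a],(0,0,255))
    t=np.linspace(-.017,.017,15);dr(K+t[:,None]*ux,(0,255,0))
    p=np.radians(16.5);px=np.array([np.cos(p),np.sin(p),0]);t=np.linspace(-.019,.019,15);dr(np.array([.475,-.033,.085])+t[:,None]*px,(255,0,0))
    cv2.imwrite(f'pics/{name}.png',im)
ov(sys.argv[1])
E
python3 ov.py s11
```

```text
t 14.4667 tcp [ 0.4739 -0.0317  0.1459] rpy deg [-179.8314    0.2898   16.5264] F [-0.4192  0.3863 -1.662 ] open 0.013611830137836829 q6 1.0538769976670006
shift [ 0.0019  0.0016 -0.0041] turn [-0.0029  0.0051  0.0005]
key est [ 0.4727 -0.0321  0.1151] 0.2884401135756227
```

View pics/s11.png

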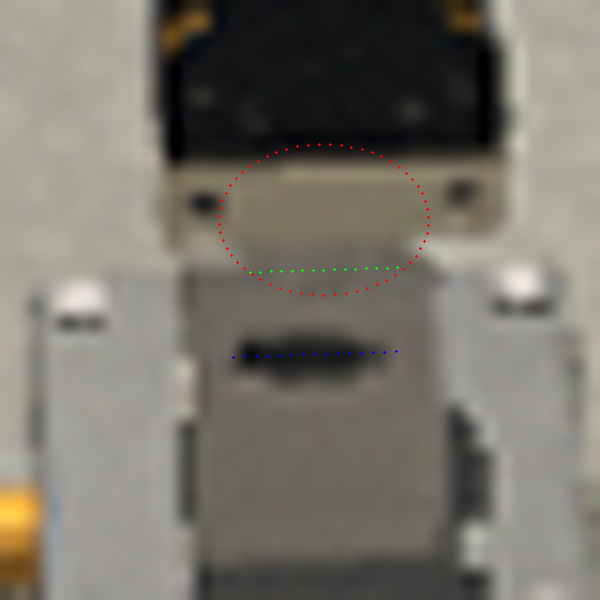

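Request:
jog_arm --series '[[-1,[0,0,0.01],[0,0,0]],[-1,[0,0,0.02],[0,0,0]],[-1,[0,0,0.026],[0,0,0]],[-1,[0,0,0.026],[0,0,0]],[-1,[0,0,0.026],[0,0,0]],[-1,[0,0,0.026],[0,0,0]]]'

```text
time: 15.02
tool_pos: [0.476, -0.0325, 0.1227]
tool_rot: [3.141, -0.001, 0.288]
contact_force: [0.3, 0.7, -1.0]
opening: 0.0137
```

```bash
python3 ov.py s12
```

```text
t 15.0167 tcp [ 0.476  -0.0325  0.1227] rpy deg [179.9792  -0.0475  16.4848] F [ 0.3204  0.7324 -0.957 ] open 0.013742009163082679 q6 1.05391820080038
shift [ 0.0001  0.0002 -0.0273] turn [ 0.0004 -0.0008 -0.0003]
key est [ 0.4749 -0.0329  0.0919] 0.2877140623413479
```

View pics/s12.png

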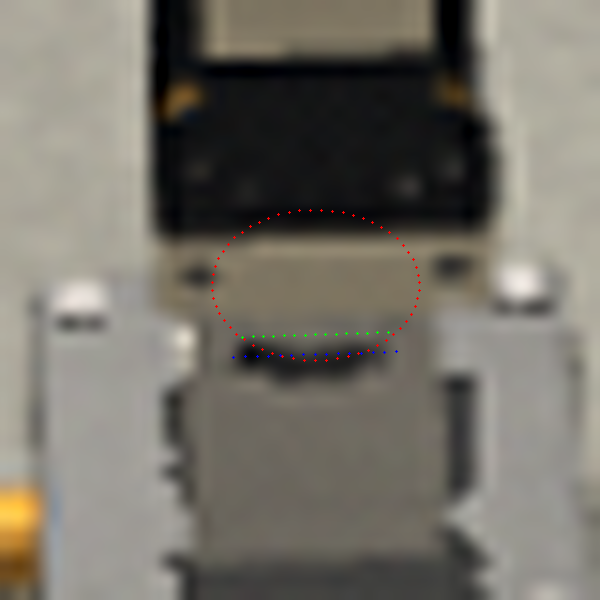

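The slot at (315,355) in the crop sits directly below the predicted lug line, so the alignment looks right. I'll go down gently and watch the force.

Request:
jog_arm --series '[[-1,[0,0,0.004],[0,0,0]],[-1,[0,0,0.007],[0,0,0]],[-1,[0,0,0.01],[0,0,0]],[-1,[0,0,0.012],[0,0,0]],[-1,[0,0,0.012],[0,0,0]],[-1,[0,0,0.012],[0,0,0]]]'

```text
time: 15.57
tool_pos: [0.4755, -0.0323, 0.11]
tool_rot: [-3.141, 0.0, 0.288]
contact_force: [0.8, 0.1, -1.2]
opening: 0.0138
```

```bash
python3 -c "
from h import *
go(.4762,-.0327,.0988,16.5);print(status.observe()['torque'])"
```

```text
t 15.5667 tcp [ 0.4755 -0.0323  0.11  ] rpy deg [-179.9826    0.0211   16.5016] F [ 0.7612  0.0895 -1.2336] open 0.013831489376891399 q6 1.0539247778712681
shift [0.0005 0.0006 0.0112] turn [-0.0003  0.0004  0.    ]
[-0.0664  0.1439 -0.0027]
```

TCP is at 0.110 with no contact force, so the lugs are inside the slot. Now I'll push against the spring.

Request:
jog_arm --series '[[-1,[0,0,0.003],[0,0,0]],[-1,[0,0,0.006],[0,0,0]],[-1,[0,0,0.009],[0,0,0]],[-1,[0,0,0.011],[0,0,0]],[-1,[0,0,0.012],[0,0,0]],[-1,[0,0,0.012],[0,0,0]],[-1,[0,0,0.012],[0,0,0]]]'

```text
time: 16.15
tool_pos: [0.4761, -0.0324, 0.0989]
tool_rot: [3.141, -0.001, 0.288]
contact_force: [-2.5, 0.8, 8.2]
opening: 0.0134
```

```bash
python3 ov.py s13
```

```text
t 16.15 tcp [ 0.4761 -0.0324  0.0989] rpy deg [179.9649  -0.0721  16.5035] F [-2.4705  0.7525  8.1965] open 0.01344384196888932 q6 1.0539152338148376
shift [ 0.0001  0.0004 -0.0511] turn [ 0.0006 -0.0013  0.0001]
key est [ 0.4749 -0.0327  0.0681] 0.2880402213050741
```

View pics/s13.png

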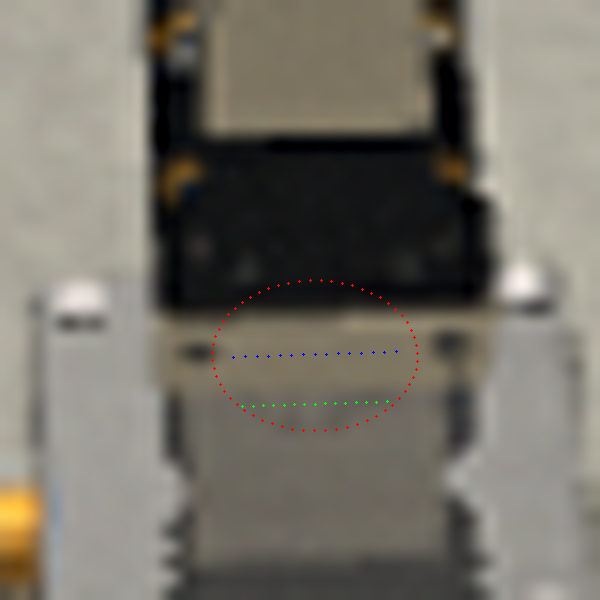

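Request:
jog_arm --series '[[-1,[0,0,0.001],[0,0,0]],[-1,[0,0,0.002],[0,0,0]],[-1,[0,0,0.002],[0,0,0]],[-1,[0,0,0.002],[0,0,0]]]'

```text
time: 16.53
tool_pos: [0.4761, -0.0324, 0.0988]
tool_rot: [3.14, -0.002, 0.288]
contact_force: [-7.0, 0.9, 26.7]
opening: 0.0137
```

Request:
jog_arm --series '[[-1,[0,0,0.0005],[0,0,0]],[-1,[0,0,0.001],[0,0,0]],[-1,[0,0,0.001],[0,0,0]],[-1,[0,0,0.001],[0,0,0]]]'

```text
time: 16.87
tool_pos: [0.4761, -0.0324, 0.0988]
tool_rot: [3.14, -0.003, 0.288]
contact_force: [-11.0, 2.0, 37.2]
opening: 0.0132
```

The stiffness jump at TCP 0.0988 (26.7 N, then 37.2 N) shows the flange is fully home. I'll ease off to about 20 N and twist clockwise.

Request:
jog_arm --series '[[-1,[0,0,-0.0015],[0,0,0]],[-1,[0,0,-0.0015],[0,0,0.06]],[-1,[0,0.0001,-0.0015],[0,0,0.13]],[-1,[0,0.0002,-0.0015],[0,0,0.21]],[-1,[0,0.0004,-0.0015],[0,0,0.3]],[-1,[-0.0001,0.0005,-0.0015],[0,0,0.4]],[-1,[-0.0001,0.0006,-0.0015],[0,0,0.5]],[-1,[-0.0002,0.0007,-0.0015],[0,0,0.6]],[-1,[-0.0002,0.0007,-0.0015],[0,0,0.6]]]' --squeeze 50

```text
time: 17.62
tool_pos: [0.477, -0.0335, 0.0988]
tool_rot: [-3.141, -0.004, -0.317]
contact_force: [-2.9, -0.1, 18.9]
opening: 0.0136
```

```bash
python3 -c "
from h import *
go(.4762,-.0327,.0988,16.5);s=status.observe();print(s['torque'],s['qpos'])"
```

```text
t 17.6167 tcp [ 0.477  -0.0335  0.0988] rpy deg [-179.9915   -0.2448  -18.1721] F [-2.8705 -0.0507 18.8506] open 0.01364492564627328 q6 1.6576647530403792
shift [-0.001  -0.0005 -0.    ] turn [ 0.0011 -0.0042 -0.6051]
[ 0.0073  0.8993 -0.0138] [-0.2305  0.4075  1.8281 -0.0003  0.9017  1.6577]
```

Request:
jog_arm --series '[[-1,[0,0.0001,0],[0,0,0.1]],[-1,[0,0.0002,0],[0,0,0.2]],[-1,[-0.0001,0.0003,0],[0,0,0.3]],[-1,[-0.0001,0.0005,0],[0,0,0.4]],[-1,[-0.0002,0.0006,0],[0,0,0.5]],[-1,[-0.0002,0.0007,0],[0,0,0.6]],[-1,[-0.0003,0.0008,0],[0,0,0.7]],[-1,[-0.0004,0.0009,0],[0,0,0.8]],[-1,[-0.0005,0.001,0],[0,0,0.9]],[-1,[-0.0005,0.001,0],[0,0,0.98]],[-1,[-0.0005,0.001,0],[0,0,0.98]],[-1,[-0.0005,0.001,0],[0,0,0.98]]]'

```text
time: 18.62
tool_pos: [0.4758, -0.0346, 0.0988]
tool_rot: [-3.139, -0.003, -1.292]
contact_force: [-4.4, -2.3, 19.4]
opening: 0.0138
```

```bash
python3 - <<'E'
from h import *
go(.4762,-.0327,.0988,-73.5);s=status.observe();print(s['torque'],s['qpos'])
c=cam('side','s14');d=cam('top','t14')
f=lambda c,u,v,w:cv2.cvtColor(cv2.resize(c['img'][v-w:v+w,u-w:u+w],(400,400),interpolation=cv2.INTER_CUBIC),cv2.COLOR_RGB2BGR)
cv2.imwrite('pics/s14c.png',np.vstack([np.hstack([f(c,257,185,25),f(c,205,250,45)])]))
go(.4762,-.0327,.0988,-73.5)
E
```

```text
t 18.6167 tcp [ 0.4758 -0.0346  0.0988] rpy deg [-179.853    -0.1458  -74.0251] F [-4.4338 -2.3122 19.4168] open 0.013809756158848982 q6 2.6307096563160863
shift [-0.0017 -0.0009 -0.    ] turn [-0.0026 -0.0026 -0.0092]
[-0.2494  1.1605  0.0725] [-0.2328  0.4063  1.8303 -0.0012  0.9016  2.6307]
t 18.7167 tcp [ 0.4758 -0.0346  0.0988] rpy deg [-179.8565   -0.1431  -74.0052] F [-3.259  -1.7437 19.5076] open 0.013576751376279667 q6 2.6303443728527878
shift [-0.0017 -0.0009 -0.    ] turn [-0.0025 -0.0025 -0.0088]
```

View pics/s14c.png

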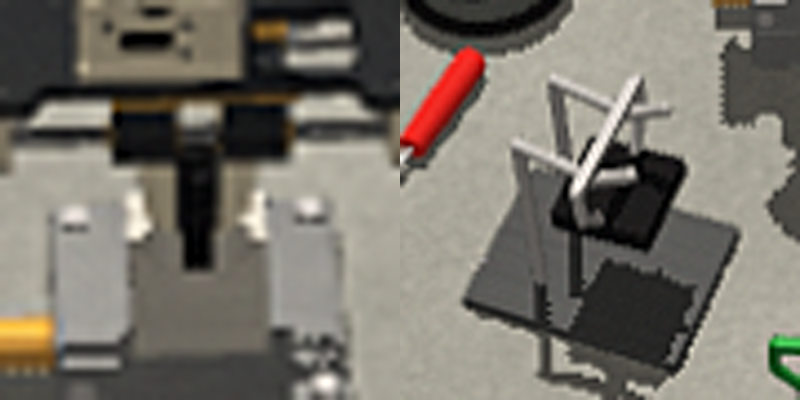

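```bash
python3 -c "
from h import *
print(job.hand_in());s=status.observe();print(s['time'],s['tool_pos'],s['tool_rot'],s['contact_force'],s['opening'])"
```

```text
the job is handed in; nothing more can be done
None
the job is handed in; nothing more can be done
```

I handed the job in at about 18.7 s, with the dust cover on the hook and the key home, turned and still gripped. The hand-in gives no verdict, so what follows rests on my own last checks.

- **Cover:** it was lifted by its bail and hung over both prongs of the double hook. The last side image shows the bar across both prongs with the gripper clear of it. My first grasp closed too late and lifted nothing; the cover had not moved, and I repeated the grasp successfully.
- **Key pushed home:** it entered the slot without resistance. At tool height 0.0988 m the force jumped sharply, which is where I had calculated the flange would meet the boss.
- **Key turned:** I turned it clockwise from yaw 16.5° to −74.0°, which is 90.5°.
- **At hand-in:** downward push was about 19 N, and the fingers gripped the handle at 13.6 mm opening with a 50 N squeeze. I estimate the key's axis to be within about 1 mm of the port centre.

**Not confirmed:** I could not measure the rotor angle directly. I inferred it from the key's turn, allowing for the 0.15 rad of play, to be about 1.43 to 1.58 rad. I did not re-measure the bystanders, but none of the arm's moves went near them.

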